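Lock the gap bushing of a grain mill with its pin

ROBOT

A 6-joint arm with a two-finger parallel gripper is mounted at the origin on the work surface. World frame = base frame: x ahead of the robot, y to its left, z up, the work surface at z = 0. Lengths are in m, angles in rad, forces in N, time in s.
With the tool pointing down it reaches from about 0.225 to 0.875 m from the base axis. Payload 3.4 kg.
Tool frame: the origin (TCP) lies between the finger pads; the fingertips stand 17 mm ahead of it and the grasp point (between the pads) lies 2 mm behind it; y points along the fingers, z is the direction in which the jaws open and shut, and the axes are right-handed (so a half turn about y gives the same grasp; the last joint's range is limited). The gripper opens to 85 mm and grips with 20 to 120 N. Pads are 22 mm wide; open, the fingers measure 114 mm over their backs; the gripper's body (76 mm by 85 mm) begins 54 mm behind the grasp point. The pads swing forward as they close: fully open they stand 13 mm farther back than shut.
Start: joints at [-1.361, 0.276, 1.505, -0, 1.361, -0.121], TCP at [0.187, -0.544, 0.248] pointing down, gripper open.
Joint ranges: [-2.89, 2.89], [-0.75, 2.08], [0.22, 2.7], [-1.18, 4.32], [0.11, 2.71], [-2.7, 2.7]. Speed limits (rad/s): [2.57, 2.57, 3.14, 3.14, 3.14, 3.14].

INTERFACE

Orientations are given as a unit quaternion [w, x, y, z].
In Python, from rig import manip, get_image, camera_model, sign_off, spot_in, silhouettes, spot_point gives the robot as it stands.
- The arm moves only by the tool jog_arm, never from a script. Its argument "targets" is a list of rows, each a list of 3 entries, a list of its own where there are three numbers: the finger opening in m, from 0 to 0.0854, then the shift along the world's x, y, z in m, then the turn about the world's z in rad. In form: [[claw, [x, y, z], spin], ...]. A call has 1 to 10 rows; each row shifts and turns the commanded pose from where the row before left it; what a row does not reach is not made up. A row lasts 1/8 s, in which the tool goes at most 62.5 mm and 10.7 degrees, less where a joint would pass 70% of its speed; a pose out of reach is approached as far as the arm can. A call with a gripper value outside its range is refused whole. The fingers move at their own pace and stop on an object; "force" is the grip in N (left out, the last holds). Time passes only in rows, so rows that do not move let the fingers close. It gives the time, the measured TCP pose, the force and the opening at its end, in the units of the state.
- manip.get_state(): the state, without advancing time (a new reading comes with each control period).
- get_image(name): name is "side" or "top"; returns (picture, depth): 400x640x3 uint8, red, green, blue; 400x640 float32, m along the optical axis (not along the pixel's ray), 0 where there is no reading.
- camera_model(name): a dict with "mtx" (3x3 intrinsics, pixels), "world_from_camera" (4x4, takes a point from camera to world coordinates). Camera axes: x right, y up, looking along -z (the intrinsics and any distortion apply to the point x, -y, -z); pixel columns grow to the right and rows downward; lengths in m; the calibration is good to about 2 mm. A picture is of the moment at which its call begins. camera_model takes no time and is no camera call.
- sign_off(): hands the job in, once; it reports no verdict.
Trained networks look in the newest picture that a camera, given by its name, has taken for a name from the list of things; names that differ only in an ending like _2 or _b are one class to them, and where a whole thing is asked for, a point or a joint stands for the part that bears it (a point fixed in the world has none). Each returns a list of dicts, best first, with "score" (0 to 1); they miss things now and then, are a little off and sometimes report something else, mostly with a low value. They report only what shows in the picture. A call takes as long as a camera call.
- spot_in(name, camera): "position" ([column, row] in pixels, amid what is visible of it).
- silhouettes(name, camera): "mask" (400x640 bool, what is visible of it) and "position" ([column, row] in pixels, amid what is visible of it).
- spot_point(name, camera): "position" ([column, row] in pixels: a listed point, or the origin of a listed thing).
The state is a dict: "clock": time; "qpos": joint angles; "qd": joint speeds; "effort": joint torques, N m; "position": TCP position; "ee_rot": TCP orientation; "contact_force": force on the tool from outside, world axes, zero at the start; "moment": the same for the moment, N m; "width": finger opening in m.
Only numpy, scipy, OpenCV 4.12 (cv2) and the standard library are available. Lean on these libraries where they do the work, as an engineer would, in place of code of your own. Each camera call takes 0.05 s, during which the arm holds its last target.

TASK

The kitchen grain mill has been cleaned and its gap lever hangs too low. Take the lock pin from the wooden stand, stand it in the hole on top of the mill's side plate, then swing the gap lever gently up, turning the loose bushing inside the plate, until the bushing's hole comes under the pin and the pin drops, and leave the pin fully home with its head down on the plate. Do not force the lever or the pin against each other, and leave the other things where they are.

Things in the scene. Friction and masses are not known exactly. Their poses are not given: they have to be found in the camera images.
- mill: Two-roller grain mill (fixed) on a wooden board 240 x 240 mm: two upright aluminium side plates carry steel rollers along its y axis. Origin: centre of the board's underside; x to the back of the mill, y to its left, z up. Plates' tops 154 mm up. A loose brass bushing (64 mm diameter, axis along y) turns inside the right-hand (-y) plate; one radial hole, 10.5 mm wide, 15 mm deep, is in its rim.
- pin_hole (a point): Mouth centre of the pin hole in the top of the right-hand plate (26 mm thick along y, 134 mm long); axes as the mill's. Hole vertical, 10.5 mm diameter, 16 mm deep, onto the bushing's rim. A pin put in while the bushing is not lined up stands upright on the rim, its head's underside 13 mm above the plate, and falls in by its own weight when the bushing's hole comes under it.
- lever_pivot (a point): Point on the turning axis of bushing and lever (the mill's y axis), 48 mm below the plate's top and 66 mm outward (-y) of the pin hole; axes as the mill's. The lever is clamped on the bushing at an angle that differs every time. With the pin dropped in, it is blocked both ways with about 8 mm of play at the grip; pushing on loads the pin about 2.5 times as hard. The clamp slips at 16 N.
- lever_grip (a point): Middle of the gap lever's black round grip, 14 mm diameter, 44 mm long, along the mill's y axis, free from above; 75 mm from the turning axis, to the front (-x); the lever arm, 9 mm thick, is 29 mm to +y. Raising it turns the bushing towards locking, 0.2 to 1.05 rad above the start, not marked. It takes 2 to 7 N and stays where left. The axes of this point turn with the lever.
- stand: Wooden tool stand (fixed), 50 x 150 x 40 mm high, origin at the centre of its underside, long side along its y axis. Three holes in a row along y, 48 mm apart and 18 mm deep, hold the lock pin, a T key and a flat-headed thumbscrew in any order.
- lock_pin: Steel lock pin (60 g) standing in the stand: shank 9 mm in diameter and 29 mm long with a tapered tip, below a plain cylindrical head 20 mm in diameter and 26 mm high. Origin at the centre of the tip, z along the pin towards the head (head spans z = 29 to 55 mm). In the stand, the head's underside is 11 mm above the wood.
- t_key: T-handled key in the stand: shank 10 mm in diameter, cross bar 44 mm wide, 68 mm overall. Origin at its lower tip. Not needed.
- thumbscrew: Thumbscrew in the stand: shank 10 mm in diameter, flat disc head 28 mm in diameter and 8 mm high. Origin at its lower tip. Not needed.
- dropper: Small amber bottle with orange top, 30 mm in diameter, 75 mm high, at the back right of the table. Origin at the underside's centre. Not needed.
- pill_bottle: White plastic jar, 54 mm in diameter, 85 mm high, left of the mill. Origin at the underside's centre. Not needed.

How it is judged:
On the way, in this order (a step that is already met when the one before it is completed fails the run):
1. the lock pin stands in the hole of the mill's side plate (horizontal distance between lock_pin and pin_hole below 0.005 m and z of lock_pin in the frame of pin_hole below -0.006 m), for 0.05 s.
2. the pin has dropped through into the bushing's hole (horizontal distance between lock_pin and pin_hole below 0.005 m and z of lock_pin in the frame of pin_hole below -0.0265 m), for 0.1 s.
At the end, for the whole second after the job is handed in: The lock pin stands upright (within 11 degrees) in the mill's pin hole, tip within 5 mm of the hole's axis, with its tip at least 26.5 mm below the plate's top (head within 2.5 mm of resting on the plate), so it is in the bushing's hole; it is at rest and let go (all of step 2 and angle between lock_pin's own z axis and vertical below 0.2 rad and linear speed of lock_pin below 0.02 m/s); the robot touches nothing.
It fails at once if the pin and the mill (plate or bushing) press on one another with more than 30 N: lever or pin forced (contact force between lock_pin and mill above 30 N).
It fails at once if the T key is moved more than 30 mm (distance of t_key from where it was at the start of the episode above 0.03 m).
It fails at once if the thumbscrew is moved more than 30 mm (distance of thumbscrew from where it was at the start of the episode above 0.03 m).
It fails at once if the amber bottle is moved more than 30 mm (distance of dropper from where it was at the start of the episode above 0.03 m).
It fails at once if the white jar is moved more than 30 mm (distance of pill_bottle from where it was at the start of the episode above 0.03 m).
It also fails if it takes over 58 s, if anything falls off the work surface, if the arm or the gripper's body presses on something with over 40 N, if the wrist force passes 120 N, or if a joint passes its speed limit or range.

## Working session

There is one attempt and no reset: what is moved stays moved. The work goes in short steps, Python scripts to look and compute and a tool call to move; the robot and the scene stay as the last step left them, time stands still between calls to the robot, and variables do not carry over. Pictures are saved under pics/ and viewed, and the job is handed in when it is done.

Besides the shell and the picture viewer there is one more tool, called after ">>>" as name(argument=value, ...) on one line, values as JSON. jog_arm: Moves the arm, as the interface text tells. Its arguments: {"type":"object","properties":{"targets":{"type":"array","items":{"type":"array"}},"force":{"type":"number"}},"required":["targets"]}

```bash
mkdir -p pics; ls
cat > h.py <<'E'
import numpy as np, cv2
from rig import manip, get_image, camera_model, sign_off, spot_in, silhouettes, spot_point
def shot(name,fn):
    p,d=get_image(name); cv2.imwrite('pics/'+fn,p[:,:,::-1]); np.save('pics/%s_d.npy'%name,d); return p,d
def pt(name,u,v,z):
    m=camera_model(name);K=np.array(m['mtx']);T=np.array(m['world_from_camera'])
    x=np.array([z*(u-K[0,2])/K[0,0],z*(v-K[1,2])/K[1,1],z]); return (T@np.array([x[0],-x[1],-x[2],1]))[:3]
def cloud(name,d):
    m=camera_model(name);K=np.array(m['mtx']);T=np.array(m['world_from_camera'])
    v,u=np.mgrid[0:400,0:640]; X=np.stack([d*(u-K[0,2])/K[0,0],-d*(v-K[1,2])/K[1,1],-d],-1)
    return X@T[:3,:3].T+T[:3,3]
def proj(name,P):
    m=camera_model(name);K=np.array(m['mtx']);T=np.array(m['world_from_camera'])
    c=np.linalg.inv(T)@np.append(P,1); return K[0,0]*c[0]/-c[2]+K[0,2], K[1,1]*-c[1]/-c[2]+K[1,2]
def atz(name,u,v,zw):
    a=pt(name,u,v,0.);b=pt(name,u,v,1.); return a+(b-a)*(zw-a[2])/(b[2]-a[2])
E
python3 - <<'E'
from h import *
np.set_printoptions(precision=4,suppress=True)
for c in ['side','top']:
    p,d=shot(c,c+'0.png'); C=cloud(c,d)
    m=camera_model(c); print({k:(np.array(v).round(4).tolist() if not isinstance(v,str) else v) for k,v in m.items()})
    for n in ['lock_pin','t_key','thumbscrew','stand','dropper','pill_bottle','mill','pin_hole','lever_pivot','lever_grip']:
        for f in (spot_in,spot_point):
            r=f(n,c)
            for q in r[:2]:
                u,v=q['position']; z=d[int(v),int(u)]
                print(c,n,f.__name__,np.round([u,v],1),round(q['score'],2),pt(c,u,v,z))
print(manip.get_state())
E
```

```text
pics
{'mtx': [[447.5572, 0.0, 320.7404], [0.0, 447.5572, 202.8639], [0.0, 0.0, 1.0]], 'world_from_camera': [[0.9309, 0.211, -0.2982, 0.2582], [-0.3649, 0.4974, -0.787, -0.8636], [-0.0177, 0.8415, 0.54, 0.694], [0.0, 0.0, 0.0, 1.0]]}
side lock_pin call [325.3 324.6] 0.63 [ 0.4596 -0.3423  0.0753]
side lock_pin call [328.6 339.5] 0.49 [ 0.4625 -0.3503  0.0432]
side t_key call [314.5 306.5] 0.66 [ 0.4581 -0.2911  0.0727]
side t_key call [314.8 323.2] 0.76 [ 0.4524 -0.3059  0.0449]
side thumbscrew call [339.2 343.4] 0.57 [ 0.4712 -0.3785  0.0598]
side thumbscrew call [339.5 356.4] 0.46 [ 0.4664 -0.3911  0.0421]
side stand call [326.3 345.5] 0.87 [ 0.4537 -0.3608  0.0426]
side stand call [338.  343.3] 0.41 [ 0.4687 -0.379   0.0618]
side stand call [325.4 345.2] 0.95 [ 0.4524 -0.3597  0.0427]
side dropper call [412.2 284.1] 0.65 [ 0.6818 -0.2782  0.0388]
side dropper call [413.3 293.8] 0.88 [ 0.685  -0.2819  0.013 ]
side dropper call [244.  176.6] 0.32 [0.4631 0.3286 0.0325]
side pill_bottle call [237.7 168. ] 0.68 [0.4483 0.3326 0.0632]
side pill_bottle call [410.4 286.8] 0.44 [ 0.679  -0
[... 2306 characters left out ...]
8.4 201.1] 0.56 [0.5928 0.0846 0.1229]
top lever_pivot call [327.4 197.8] 0.86 [ 0.6181 -0.0569  0.0039]
top lever_grip call [320.3 217.2] 0.47 [ 0.541  -0.0322  0.1446]
top lever_grip call [331.  218.4] 0.68 [ 0.5363 -0.0615  0.1486]
{'clock': 2.1, 'qpos': array([-1.361 ,  0.2759,  1.5049, -0.    ,  1.3607, -0.121 ]), 'qd': array([ 0.0011,  0.0002,  0.0013,  0.0001, -0.0022,  0.0014]), 'effort': array([  0.0006, -41.665 , -24.6093,  -0.0003,   0.0002,   0.    ]), 'position': array([ 0.1867, -0.5439,  0.2483]), 'ee_rot': array([-0.1164,  0.1164, -0.6974,  0.6975]), 'contact_force': array([-0.2101,  0.6744, -0.2779]), 'moment': array([ 0.0106, -0.001 ,  0.0044]), 'width': 0.08570078668561837}
```

View crops.

Run:
```python
import cv2
a=cv2.imread('pics/side0.png')
cv2.imwrite('pics/s_a.png',cv2.resize(a[140:290,250:450],None,fx=4,fy=4,interpolation=cv2.INTER_CUBIC))
cv2.imwrite('pics/s_b.png',cv2.resize(a[280:400,260:400],None,fx=5,fy=5,interpolation=cv2.INTER_CUBIC))
b=cv2.imread('pics/top0.png')
cv2.imwrite('pics/t_a.png',cv2.resize(b[140:280,255:455],None,fx=4,fy=4,interpolation=cv2.INTER_CUBIC))
```

```text
(no output)
```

View pics/s_a.png

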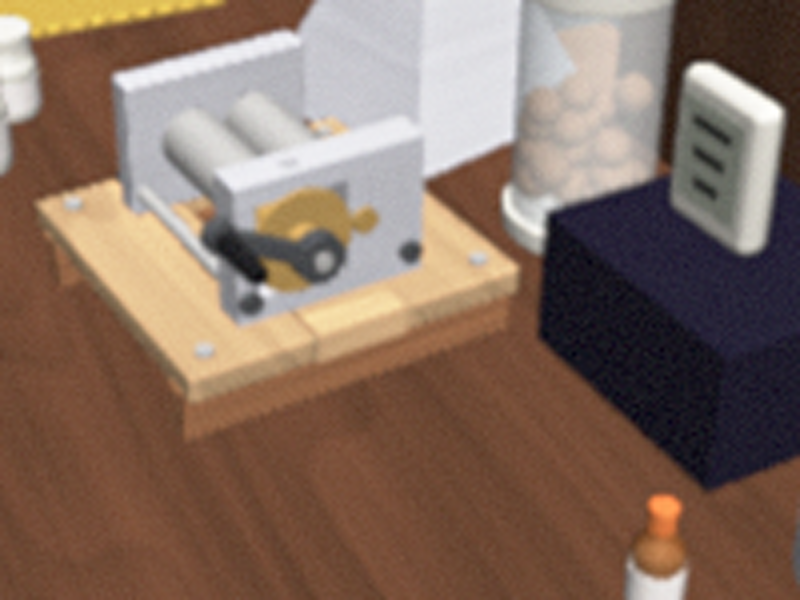

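View pics/s_b.png

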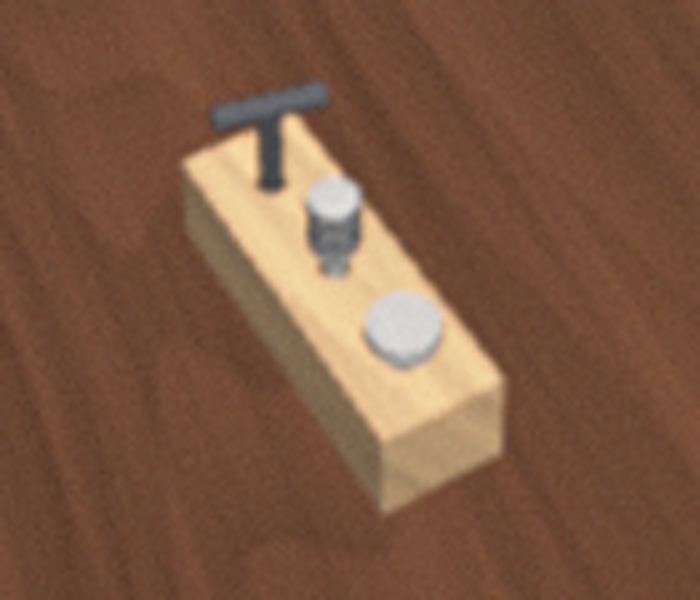

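View pics/t_a.png

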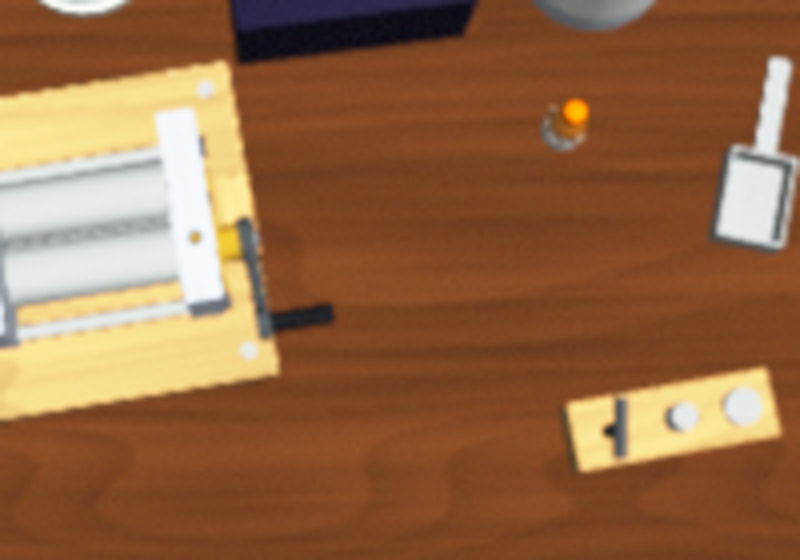

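Run:
```python
from h import *
np.set_printoptions(precision=4,suppress=True)
t=cv2.imread('pics/top0.png');s=cv2.imread('pics/side0.png')
def up(im,u0,u1,v0,v1,f,fn): cv2.imwrite('pics/'+fn,cv2.resize(im[v0:v1,u0:u1],None,fx=f,fy=f,interpolation=cv2.INTER_NEAREST))
up(t,290,340,160,225,9,'tz.png'); up(s,295,365,160,215,10,'sz.png')
g=t.astype(int)
print(g[194:205,298:310,0])   # blue
print(s.astype(int)[176:186,315:330,0])
print(g[238:251,418:434,0])
D=np.load('pics/top_d.npy');C=cloud('top',D)
# plate top points: z ~.154
m=(abs(C[...,2]-.154)<.006)&(np.mgrid[0:400,0:640][1]>285)&(np.mgrid[0:400,0:640][1]<325)
P=C[m];print(len(P),P[:,2].mean()); 
r=cv2.minAreaRect((P[:,:2]*1000).astype(np.float32));print(r)
m=(abs(C[...,2]-.040)<.006)&(C[...,0]<.55)&(C[...,1]<-.2)&(C[...,1]>-.45);P=C[m];print(len(P),P[:,2].mean(),cv2.minAreaRect((P[:,:2]*1000).astype(np.float32)))
```

```text
[[247 251 252 252 251 252 252 252 251 228 139 124]
 [245 251 252 252 252 252 252 252 251 234 148 113]
 [241 251 252 252 250 250 250 251 251 240 164  93]
 [243 251 252 250 241 229 232 247 251 247 195  80]
 [242 250 251 246 203 134 144 227 249 250 210  83]
 [240 249 251 241 174  84  98 208 248 250 220 100]
 [239 249 251 245 210 149 161 235 250 251 230 128]
 [238 248 252 251 246 235 238 249 252 251 234 144]
 [238 247 252 252 251 251 251 252 252 251 234 143]
 [237 247 251 252 252 252 252 252 252 251 238 157]
 [236 244 250 252 252 251 252 252 252 252 247 192]]
[[171 179 184 193 198 202 211 217 225 230 230 236 237 237 241]
 [155 174 184 197 204 219 222 229 236 237 240 241 241 241 242]
 [169 194 208 226 232 233 234 238 242 241 240 242 242 241 241]
 [221 231 235 238 240 238 236 231 231 237 241 242 242 241 241]
 [238 241 243 241 235 223 218 218 217 229 241 243 241 243 240]
 [243 242 242 241 235 227 221 220 225 232 238 240 234 231 226]
 [241 241 242 242 242 239 235 234 235 231 228 225 213 209 200]
 [243 243 242 243 241 235 232 226 223 214 205 201 195 195 190]
 [242 240 236 233 226 218 210 204 
[... 516 characters left out ...]
 203 231 233 234 234 231 191 144 148 149 150]
 [145 141 131 108 110 180 224 231 234 232 224 184 151 151 151 151]
 [143 142 139 123 108 135 186 221 229 224 198 165 152 152 152 154]
 [143 146 147 135 120 117 142 180 201 193 168 154 154 155 154 153]
 [143 145 145 145 139 139 144 149 156 158 154 155 155 154 153 149]
 [148 148 150 153 152 153 152 153 156 155 152 152 146 147 146 141]
 [154 153 156 154 156 155 156 153 151 149 148 142 136 136 135 133]]
522 0.15419443945560168
((525.2991943359375, 12.196327209472656), (108.10488891601562, 638.7627563476562), 88.2428970336914)
653 0.04007582896144257 ((463.1061706542969, -331.77362060546875), (49.89763641357422, 150.56936645507812), 8.614590644836426)
```

View pics/tz.png

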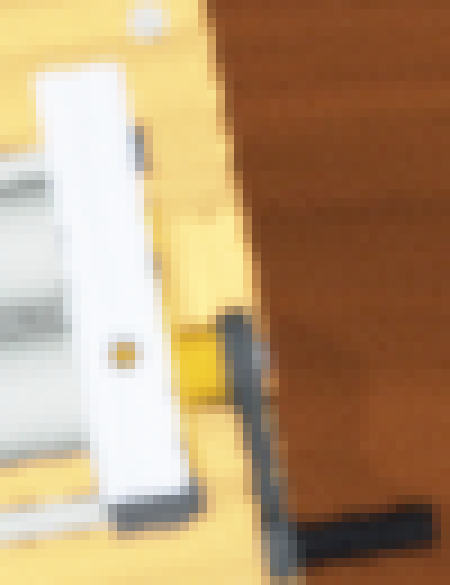

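View pics/sz.png

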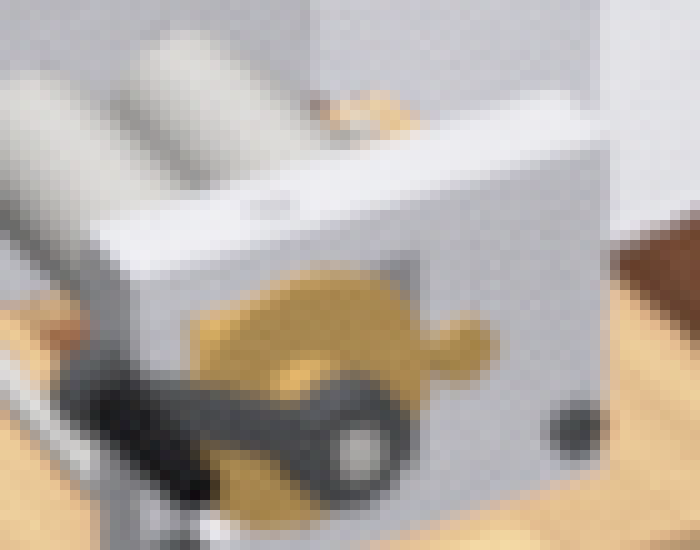

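Run:
```python
from h import *
np.set_printoptions(precision=4,suppress=True)
t=cv2.imread('pics/top0.png').astype(float);s=cv2.imread('pics/side0.png').astype(float)
def cen(w,u0,v0):
    w=np.clip(w,0,None);v,u=np.mgrid[0:w.shape[0],0:w.shape[1]];return u0+(w*u).sum()/w.sum(),v0+(w*v).sum()/w.sum()
h=cen(248-t[196:202,300:307,0],300,196)
b=t[237:251,421:432,0];
k=cen(np.where(b>165,b-152,0),421,237)
hs=cen(238-s[178:183,319:325,0],319,178)
print('hole top',h,atz('top',*h,.154),'side',hs,atz('side',*hs,.154))
print('head top',k,atz('top',*k,.077))
r=s[310:335,318:338]; 
print(r[:,:,0].astype(int))
# plate top mask in top image
w=(t[:,:,0]>245).astype(np.uint8); n,l,st,_=cv2.connectedComponentsWithStats(w); i=l[190,300]; print(st[i])
vv,uu=np.where(l==i); P=np.array([atz('top',u,v,.154)[:2] for u,v in zip(uu,vv)]); R=cv2.minAreaRect((P*1000).astype(np.float32)); print(R)
C=cloud('top',np.load('pics/top_d.npy'))
dk=(t.max(2)<60); v,u=np.where(dk[205:230,315:345]); Q=C[v+205,u+315]; Q=Q[(Q[:,2]>.03)]; print('grip',len(Q),Q.mean(0),np.median(Q,0),Q.min(0),Q.max(0))
x,y=np.linalg.eigh(np.cov(Q[:,:2].T));print(y[:,1])
C=cloud('side',np.load('pics/side_d.npy'))
dk=(s.max(2)<50); v,u=np.where(dk[190:220,300:320]); Q=C[v+190,u+300]; print('grip',len(Q),np.median(Q,0),Q.min(0),Q.max(0))
```

```text
hole top (np.float64(303.3177842565598), np.float64(198.92031098153547)) [0.5918 0.0131 0.154 ] side (np.float64(321.73658536585367), np.float64(180.26829268292684)) [0.5957 0.0169 0.154 ]
head top (np.float64(426.00149198060427), np.float64(243.57776948899664)) [ 0.4643 -0.3341  0.077 ]
[[143 147 152 158 163 154 127  84  55  48  46  50  49  56  52  52  55  54
   47  49]
 [147 147 151 152 160 161 148 112  78  55  46  49  49  46  51  56  52  52
   48  56]
 [149 143 147 148 155 156 154 143 110  78  53  51  45  52  49  53  57  49
   54  52]
 [149 152 147 146 149 152 153 155 145 114  68  47  50  47  49  51  53  54
   54  51]
 [153 154 150 146 146 144 150 157 164 151 107  63  46  43  51  53  55  45
   50  49]
 [148 152 151 145 151 157 169 183 196 191 159 115  76  52  44  47  53  57
   56  54]
 [147 152 151 152 163 183 193 204 207 211 198 180 141  90  57  49  48  52
   53  48]
 [149 155 156 164 187 202 207 206 213 211 211 206 192 140  84  49  50  55
   53  52]
 [155 155 154 178 202 210 209 211 212 212 212 214 212 173 104  53  42  54
   56  49]
 [158 151 152 179 204 212 210 210 211 208 212 
[... 953 characters left out ...]
0 150 151
  155 154]
 [157 155 155 154 142 131 130 130 130 123 136 129 138 149 157 152 151 151
  149 154]
 [159 159 154 156 152 129 125 128 133 134 139 126 139 153 154 152 152 149
  151 156]
 [160 156 156 159 153 124 107 124 142 149 136 114 132 152 154 159 152 152
  149 153]
 [159 162 156 158 151 131 113 128 151 157 141 129 136 152 154 156 157 151
  150 152]]
[295 168  15  47 369]
((614.9376831054688, 17.340656280517578), (129.4503631591797, 24.26451873779297), 7.183592319488525)
grip 61 [ 0.5323 -0.0577  0.1685] [ 0.5346 -0.0585  0.1477] [ 0.3873 -0.0781  0.1436] [ 0.5426 -0.0238  1.386 ]
[-0.9327  0.3607]
grip 64 [ 0.5343 -0.0636  0.1497] [ 0.5274 -0.0826  0.1429] [ 0.5418 -0.0414  0.1531]
```

Run:
```python
from h import *
from scipy.spatial.transform import Rotation as R
np.set_printoptions(precision=4,suppress=True)
print(R.from_quat([-0.1164,0.1164,-0.6974,0.6975],scalar_first=True).as_matrix())
s=cv2.imread('pics/side0.png').astype(float)
# head-top ellipse in side via gray threshold against head sides/wood
print('head side',atz('side',327,319,.077), 'head top', atz('top',426,243.58,.077))
for n,p in (('side',(245,70)),):pass
# compare cameras on table-plane/stand corners via depth clouds
for c in('side','top'):
    C=cloud(c,np.load(f'pics/{c}_d.npy'))
    m=(abs(C[...,2]-.040)<.005)&(C[...,0]<.55)&(C[...,1]<-.2)&(C[...,1]>-.45);P=C[m];print(c,len(P),P[:,2].mean(),cv2.minAreaRect((P[:,:2]*1000).astype(np.float32)))
    m=(abs(C[...,2]-.154)<.005)&(C[...,0]<.7)&(C[...,0]>.5)&(C[...,1]<.05)&(C[...,1]>-.03);P=C[m];print(c,len(P),P[:,2].mean(),cv2.minAreaRect((P[:,:2]*1000).astype(np.float32)))
    m=(abs(C[...,2]-.074)<.006)&(abs(C[...,0]-.463)<.02)&(abs(C[...,1]+.335)<.02);P=C[m];print(c,len(P),P.mean(0))
```

```text
[[-0.9458  0.      0.3247]
 [-0.3247 -0.0001 -0.9458]
 [ 0.     -1.      0.0001]]
head side [ 0.4668 -0.3326  0.077 ] head top [ 0.4642 -0.3341  0.077 ]
side 1431 0.042046959783731394 ((465.1642150878906, -332.8203125), (51.85560607910156, 152.7057647705078), 8.382959365844727)
side 440 0.15569328544325883 ((599.791748046875, 12.125679016113281), (167.74514770507812, 45.18257522583008), 15.478418350219727)
side 97 [ 0.4636 -0.3365  0.0761]
top 629 0.040147983635337066 ((463.1061706542969, -331.77362060546875), (49.89763641357422, 150.56936645507812), 8.614590644836426)
top 427 0.15427903489540296 ((598.2470092773438, 12.547904968261719), (165.0070037841797, 43.30010986328125), 17.011125564575195)
top 36 [ 0.4626 -0.3309  0.076 ]
```

>>> jog_arm(targets=[[0.0854, [0.035, 0.026, 0], 0.174], [0.0854, [0.035, 0.026, 0], 0.174], [0.0854, [0.035, 0.026, 0], 0.174], [0.0854, [0.035, 0.026, 0], 0.174], [0.0854, [0.035, 0.026, 0], 0.174], [0.0854, [0.035, 0.026, 0], 0.174], [0.0854, [0.035, 0.026, 0], 0.174], [0.0854, [0.032, 0.029, 0], 0.171], [0.06, [0, 0, -0.04], 0], [0.06, [0, 0, -0.04], 0]], force=25)

```text
clock: 3.35
position: [0.4647, -0.3325, 0.168]
ee_rot: [-0.536, 0.536, -0.46, 0.462]
contact_force: [-0.2, -0.3, 0.4]
width: 0.06
```

Run:
```python
from h import *
from scipy.spatial.transform import Rotation as R
s=manip.get_state();print(s['clock'],s['position'],s['width'],s['qpos'])
z=R.from_quat(s['ee_rot'],scalar_first=True).as_matrix()[:,2];print(np.degrees(np.arctan2(z[1],z[0])))
shot('side','side1.png');shot('top','top1.png')
for c in('side','top'):
    a=cv2.imread(f'pics/{c}1.png'); b=a[200:400,220:480] if c=='side' else a[150:290,330:510]
    cv2.imwrite(f'pics/{c}1z.png',cv2.resize(b,None,fx=3,fy=3))
```

```text
3.35 [ 0.46472127 -0.33251672  0.16795788] 0.05997303276320704 [-7.42812240e-01  3.25175796e-01  1.64130892e+00 -5.70493080e-06
  1.17296101e+00 -8.93495337e-01]
8.63369621403646
```

View pics/side1z.png

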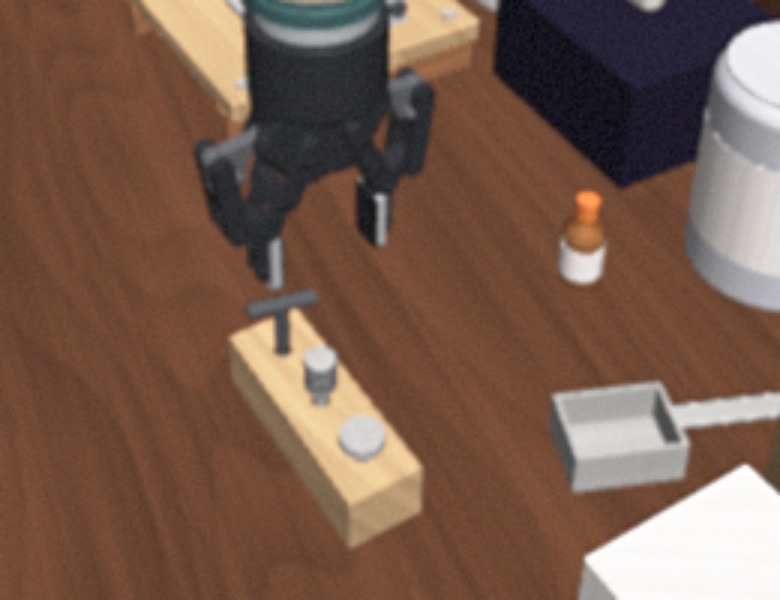

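View pics/top1z.png

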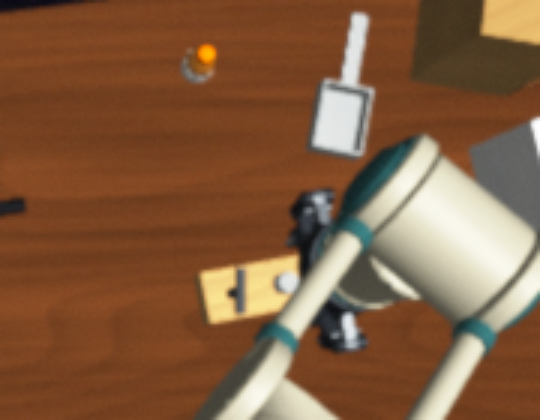

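>>> jog_arm(targets=[[0.06, [0, 0, -0.04], 0], [0.06, [0, 0, -0.04], 0], [0.06, [0, 0, -0.023], 0], [0.06, [0, 0, 0], 0], [0.01, [0, 0, 0], 0], [0.01, [0, 0, 0], 0], [0.01, [0, 0, 0], 0], [0.01, [0, 0, 0], 0], [0.01, [0, 0, 0], 0]], force=30)

```text
clock: 4.58
position: [0.4647, -0.3337, 0.0669]
ee_rot: [0.536, -0.536, 0.46, -0.463]
contact_force: [-0.2, 0.5, 5.9]
width: 0.019
```

Run:
```python
from h import *
print(manip.get_state())
p,d=shot('side','side2.png');a=p[200:400,220:480,::-1]
cv2.imwrite('pics/side2z.png',cv2.resize(a,None,fx=3,fy=3))
```

```text
{'clock': 4.575, 'qpos': array([-7.44361415e-01,  4.26953143e-01,  1.76960200e+00,  1.58488333e-04,
        9.41596797e-01, -8.93497278e-01]), 'qd': array([ 0.00129606,  0.00123917, -0.00058994,  0.00106297, -0.00056252,
       -0.00063576]), 'effort': array([-6.23323303e-02, -4.11859488e+01, -1.68850118e+01, -3.56265286e-02,
        3.45400331e-03, -1.96041201e-04]), 'position': array([ 0.4647411 , -0.3336665 ,  0.06687608]), 'ee_rot': array([ 0.53584227, -0.53583316,  0.46016806, -0.46260269]), 'contact_force': array([-0.23639189,  0.5379718 ,  5.85766383]), 'moment': array([-0.04424809,  0.00519257,  0.00231849]), 'width': 0.0190485086862691}
```

View pics/side2z.png

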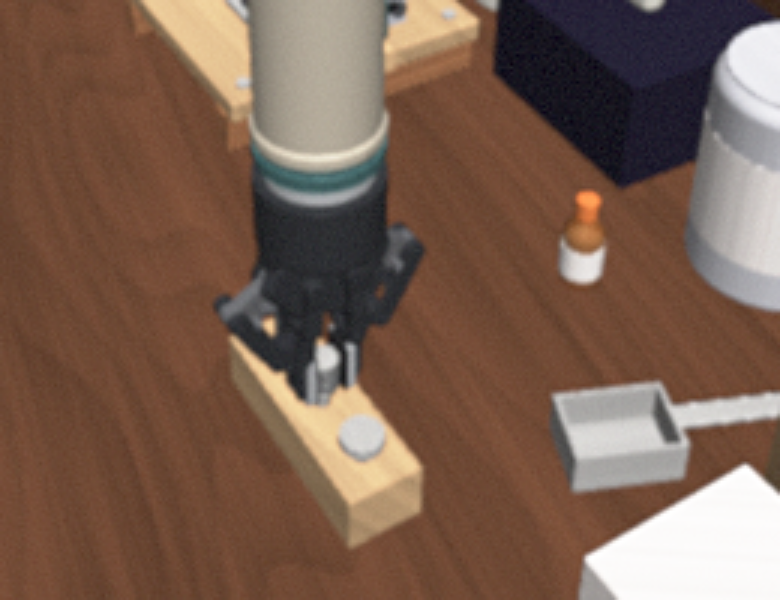

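>>> jog_arm(targets=[[0.01, [0, 0, 0.01], 0], [0.01, [0, 0, 0.02], 0], [0.01, [0, 0, 0.04], 0], [0.01, [0, 0, 0.05], 0], [0.01, [0, 0, 0.055], 0], [0.01, [0, 0, 0], 0]])

```text
clock: 5.38
position: [0.4656, -0.3345, 0.2458]
ee_rot: [-0.536, 0.536, -0.458, 0.465]
contact_force: [0.3, 0.1, -0.5]
width: 0.0191
```

Run:
```python
from h import *
s=manip.get_state();print(s['clock'],s['position'],s['width'],s['contact_force'])
p,d=shot('side','side3.png');a=p[100:350,220:480,::-1]
cv2.imwrite('pics/side3z.png',cv2.resize(a,None,fx=2.4,fy=2.4))
```

```text
5.375 [ 0.46563905 -0.33450655  0.24576739] 0.019149521762607626 [ 0.28327208  0.11110837 -0.52410111]
```

View pics/side3z.png

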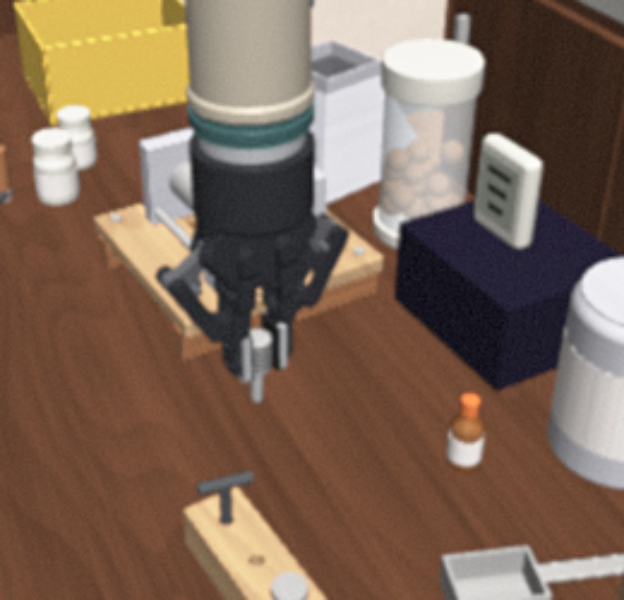

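>>> jog_arm(targets=[[0.01, [0.016, 0.043, 0], -0.02], [0.01, [0.016, 0.043, 0], 0], [0.01, [0.016, 0.043, 0], 0], [0.01, [0.016, 0.043, 0], 0], [0.01, [0.016, 0.044, 0], 0], [0.01, [0.016, 0.044, 0], 0], [0.01, [0.016, 0.044, 0], 0], [0.01, [0.0145, 0.0435, 0], 0], [0.01, [0, 0, -0.025], 0], [0.01, [0, 0, 0], 0]])

```text
clock: 6.68
position: [0.5877, 0.0154, 0.2117]
ee_rot: [-0.53, 0.533, -0.469, 0.464]
contact_force: [0.1, -0.1, -0.6]
width: 0.0188
```

Run:
```python
from h import *
s=manip.get_state();print(s['clock'],s['position'],s['width'],s['contact_force'])
p,d=shot('side','side4.png');a=p[100:250,240:400,::-1]
cv2.imwrite('pics/side4z.png',cv2.resize(a,None,fx=4,fy=4))
p,d=shot('top','top4.png');a=p[130:280,240:400,::-1]
cv2.imwrite('pics/top4z.png',cv2.resize(a,None,fx=4,fy=4))
```

```text
6.675 [0.58765782 0.01544078 0.21171761] 0.018798253645878997 [ 0.11789917 -0.06520307 -0.63832232]
```

View pics/side4z.png

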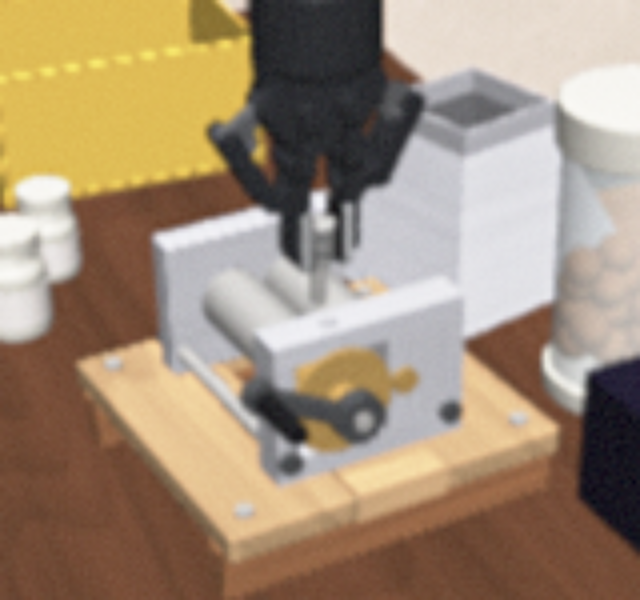

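View pics/top4z.png

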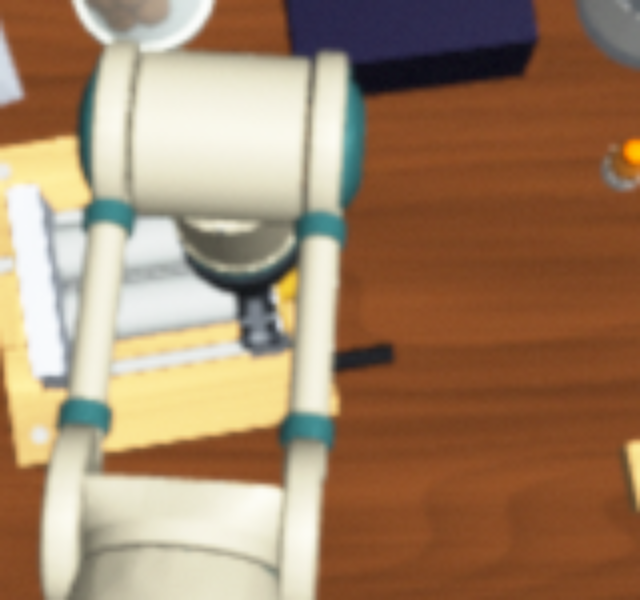

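>>> jog_arm(targets=[[0.01, [0, 0, 0], 0]])

```text
clock: 6.9
position: [0.5904, 0.014, 0.2158]
ee_rot: [0.531, -0.531, 0.467, -0.467]
contact_force: [0.2, 0.4, -0.1]
width: 0.019
```

Run:
```python
from h import *
np.set_printoptions(precision=4,suppress=True)
s=manip.get_state();print(s['clock'],s['position'],s['width'],s['contact_force'])
p,d=shot('side','side5.png');a=p[145:195,295:345,::-1]
cv2.imwrite('pics/side5z.png',cv2.resize(a,None,fx=12,fy=12,interpolation=cv2.INTER_CUBIC))
P=s['position']; print(proj('side',P-[0,0,.0449]),proj('side',P-[0,0,.0159]),proj('side',P-[0,0,-.0101]))
print(proj('side',np.array([.5918,.0131,.154])))
```

```text
6.9 [0.5904 0.014  0.2158] 0.019046241330105126 [ 0.2352  0.3628 -0.0733]
(np.float64(320.03105415884835), np.float64(175.1145492249179)) (np.float64(319.8030203244574), np.float64(164.3668601477157)) (np.float64(319.59275178046755), np.float64(154.45648461263949))
(np.float64(320.8165983972916), np.float64(181.3042458187185))
```

View pics/side5z.png

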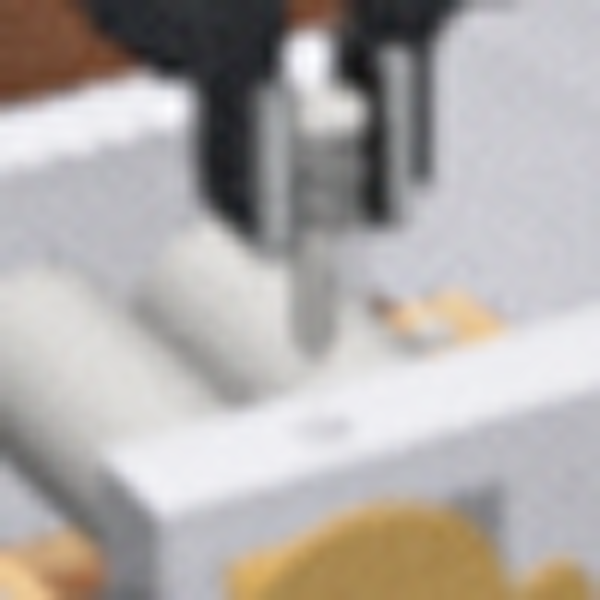

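>>> jog_arm(targets=[[0.01, [0, 0, 0], 0], [0.01, [0, 0, 0], 0], [0.01, [0, 0, 0], 0]], force=20)

```text
clock: 7.32
position: [0.5903, 0.0145, 0.2155]
ee_rot: [0.531, -0.531, 0.467, -0.467]
contact_force: [0.9, 0.7, -0.9]
width: 0.0189
```

>>> jog_arm(targets=[[0.01, [0.0015, -0.0012, 0], 0], [0.01, [0, 0, -0.007], 0], [0.01, [0, 0, -0.006], 0], [0.01, [0, 0, 0], 0], [0.01, [0, 0, 0], 0]], force=20)

```text
clock: 7.95
position: [0.5918, 0.0135, 0.2022]
ee_rot: [-0.531, 0.531, -0.467, 0.467]
contact_force: [0.6, 0.8, -0.3]
width: 0.0192
```

Run:
```python
from h import *
np.set_printoptions(precision=4,suppress=True)
s=manip.get_state();print(s['clock'],s['position'],s['width'],s['contact_force'])
p,d=shot('side','side6.png');a=p[145:195,295:345,::-1]
cv2.imwrite('pics/side6z.png',cv2.resize(a,None,fx=12,fy=12,interpolation=cv2.INTER_CUBIC))
P=s['position']; print(proj('side',P-[0,0,.0449]),proj('side',P-[0,0,.0159]),proj('side',P-[0,0,-.0101]))
```

```text
7.95 [0.5918 0.0135 0.2022] 0.019193277582907918 [ 0.5843  0.762  -0.3491]
(np.float64(320.7195531293572), np.float64(180.04716965433977)) (np.float64(320.50322605516783), np.float64(169.44619157208504)) (np.float64(320.30379084674956), np.float64(159.6729892062051))
```

View pics/side6z.png

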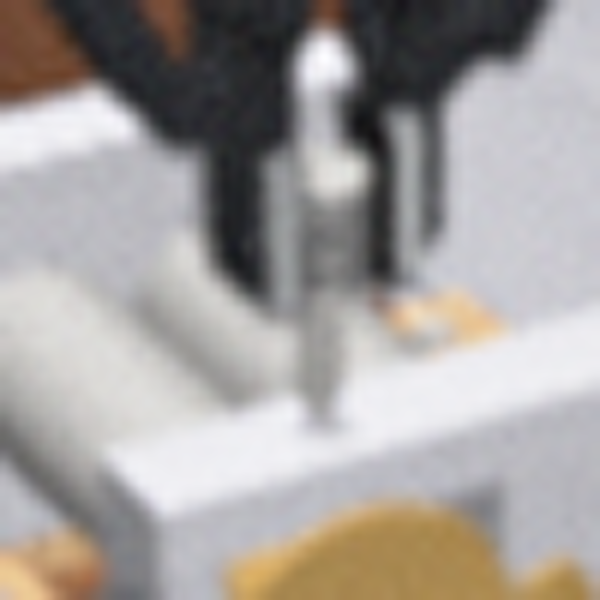

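>>> jog_arm(targets=[[0.01, [0.0003, -0.0003, -0.002], 0], [0.01, [0, 0, -0.002], 0], [0.01, [0, 0, 0], 0]])

```text
clock: 8.38
position: [0.5919, 0.0132, 0.1981]
ee_rot: [-0.531, 0.531, -0.467, 0.467]
contact_force: [0.1, 0.8, -0.6]
width: 0.0186
```

Tip should be about at the plate top; continue gently.

>>> jog_arm(targets=[[0.01, [0, 0, -0.0015], 0], [0.01, [0, 0, -0.0015], 0], [0.01, [0, 0, 0], 0]])

```text
clock: 8.75
position: [0.5919, 0.0132, 0.1952]
ee_rot: [-0.531, 0.531, -0.467, 0.467]
contact_force: [0.0, 0.5, -0.0]
width: 0.0189
```

>>> jog_arm(targets=[[0.01, [0, 0, -0.0015], 0], [0.01, [0, 0, -0.0015], 0], [0.01, [0, 0, 0], 0]])

```text
clock: 9.12
position: [0.5919, 0.0131, 0.1921]
ee_rot: [-0.531, 0.531, -0.467, 0.467]
contact_force: [0.0, -0.0, -0.4]
width: 0.0188
```

>>> jog_arm(targets=[[0.01, [0, 0, -0.002], 0], [0.01, [0, 0, -0.002], 0], [0.01, [0, 0, 0], 0]])

```text
clock: 9.5
position: [0.5919, 0.0131, 0.1881]
ee_rot: [-0.531, 0.531, -0.467, 0.467]
contact_force: [0.4, 0.4, -0.9]
width: 0.0191
```

Run:
```python
from h import *
s=manip.get_state();print(s['clock'],s['position'],s['width'],s['contact_force'])
p,d=shot('side','side7.png');a=p[145:195,295:345,::-1]
cv2.imwrite('pics/side7z.png',cv2.resize(a,None,fx=12,fy=12,interpolation=cv2.INTER_CUBIC))
```

```text
9.5 [0.59189619 0.01314232 0.18807844] 0.01909114979759281 [ 0.40424831  0.37263361 -0.88894598]
```

View pics/side7z.png

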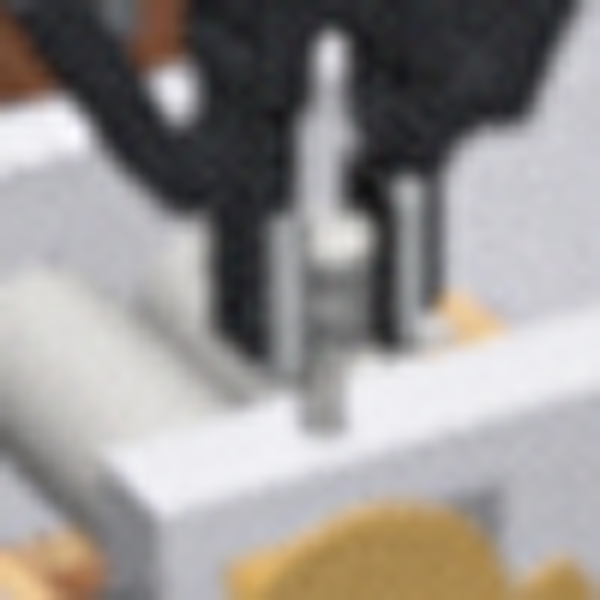

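>>> jog_arm(targets=[[0.01, [0, 0, -0.002], 0], [0.01, [0, 0, -0.001], 0], [0.01, [0, 0, 0], 0], [0.04, [0, 0, 0], 0], [0.04, [0, 0, 0], 0], [0.04, [0, 0, 0], 0]])

```text
clock: 10.3
position: [0.5922, 0.0131, 0.1855]
ee_rot: [0.531, -0.531, 0.467, -0.467]
contact_force: [-0.1, -0.2, -0.8]
width: 0.0395
```

Run:
```python
from h import *
s=manip.get_state();print(s['clock'],s['position'],s['width'],s['contact_force'])
p,d=shot('side','side8.png');a=p[145:195,295:345,::-1]
cv2.imwrite('pics/side8z.png',cv2.resize(a,None,fx=12,fy=12,interpolation=cv2.INTER_CUBIC))
```

```text
10.3 [0.59218793 0.01313868 0.18549525] 0.039496001889333894 [-0.13109449 -0.19275894 -0.7787602 ]
```

View pics/side8z.png

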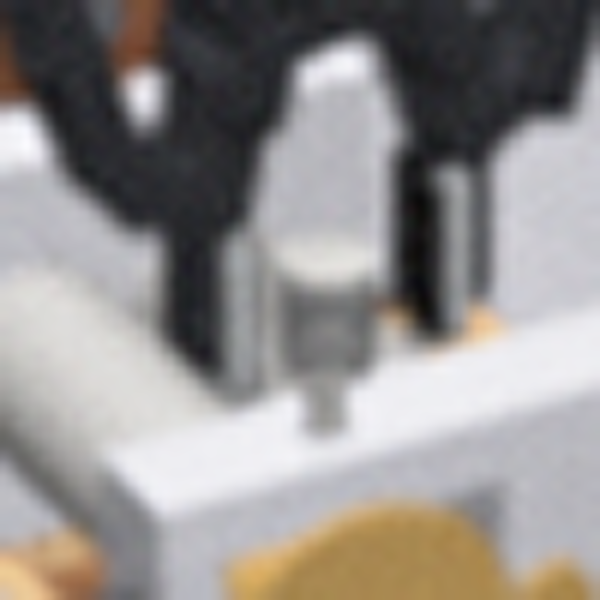

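>>> jog_arm(targets=[[0.04, [0, 0, 0.015], 0], [0.04, [0, 0, 0.02], 0], [0.04, [0, 0, 0.02], 0], [0.04, [0, 0, 0], 0], [0.04, [-0.02, -0.025, 0], 0], [0.04, [-0.02, -0.025, 0], 0], [0.04, [-0.018, -0.023, 0], 0], [0.04, [0, 0, -0.03], 0], [0.04, [0, 0, 0], 0], [0.04, [0, 0, 0], 0]])

```text
clock: 11.6
position: [0.5344, -0.0597, 0.2107]
ee_rot: [0.531, -0.531, 0.467, -0.467]
contact_force: [0.2, -0.2, 0.2]
width: 0.0397
```

Run:
```python
from h import *
from scipy.spatial.transform import Rotation as R
s=manip.get_state();print(s['clock'],s['position'],s['width'],s['contact_force'])
z=R.from_quat(s['ee_rot'],scalar_first=True).as_matrix()[:,2];print(np.degrees(np.arctan2(z[1],z[0])))
p,d=shot('side','side9.png');a=p[110:240,240:400,::-1]
cv2.imwrite('pics/side9z.png',cv2.resize(a,None,fx=4.5,fy=4.5,interpolation=cv2.INTER_CUBIC))
for g in ([.534,-.060,.140],[.534,-.060,.208]): print(np.array(proj('side',np.array(g)))-[240,110])
```

```text
11.6 [ 0.53443275 -0.05974717  0.21069375] 0.03966238912454667 [ 0.21916666 -0.18938388  0.23572525]
7.409530295444794
[68.95430873 96.50930686]
[67.95988255 70.43910126]
```

View pics/side9z.png

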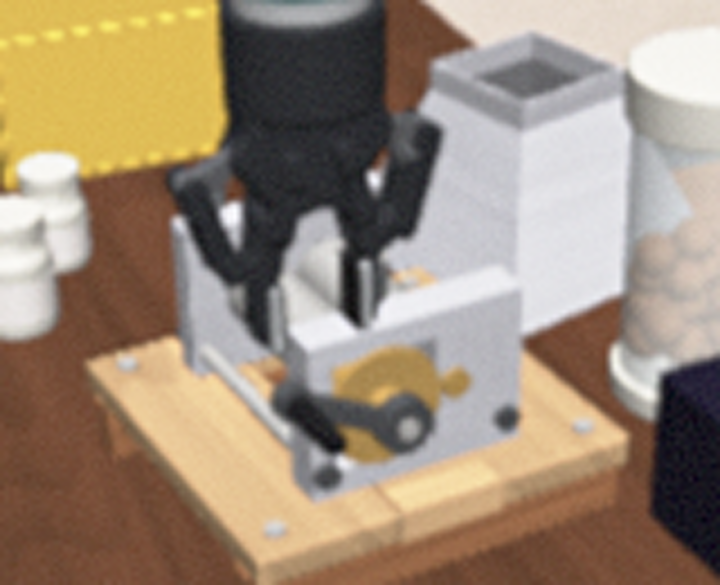

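>>> jog_arm(targets=[[0.04, [0, 0, -0.02], 0], [0.04, [0, 0, -0.02], 0], [0.04, [0, 0, -0.015], 0], [0.04, [0, 0, -0.01], 0], [0.04, [0, 0, -0.008], 0], [0.04, [0, 0, 0], 0]])

```text
clock: 12.4
position: [0.5339, -0.0598, 0.137]
ee_rot: [-0.531, 0.531, -0.467, 0.467]
contact_force: [0.2, -0.4, -0.4]
width: 0.0398
```

Run:
```python
from h import *
s=manip.get_state();print(s['clock'],s['position'],s['width'],s['contact_force'])
p,d=shot('side','side10.png');a=p[110:240,240:400,::-1]
cv2.imwrite('pics/side10z.png',cv2.resize(a,None,fx=4.5,fy=4.5,interpolation=cv2.INTER_CUBIC))
```

```text
12.4 [ 0.53391791 -0.0598119   0.13699786] 0.03979225357998256 [ 0.18029038 -0.37502201 -0.37038548]
```

View pics/side10z.png

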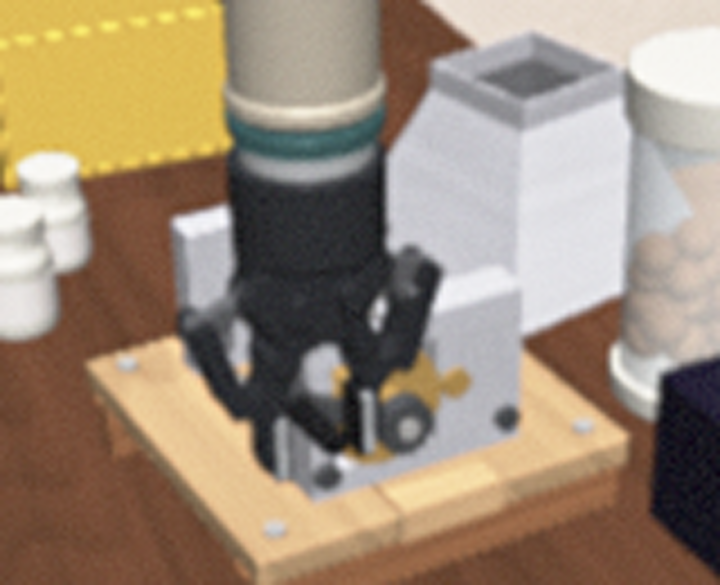

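>>> jog_arm(targets=[[0.01, [0, 0, 0], 0], [0.01, [0, 0, 0], 0], [0.01, [0, 0, 0], 0], [0.01, [0, 0, 0], 0]], force=25)

```text
clock: 12.95
position: [0.5345, -0.06, 0.1378]
ee_rot: [0.531, -0.531, 0.466, -0.467]
contact_force: [0.9, 0.9, 1.4]
width: 0.0131
```

Run:
```python
from h import *
s=manip.get_state();print(s['clock'],s['position'],s['width'],s['contact_force'])
p,d=shot('top','top11.png');a=p[130:270,240:400,::-1]
cv2.imwrite('pics/top11z.png',cv2.resize(a,None,fx=4,fy=4,interpolation=cv2.INTER_CUBIC))
```

```text
12.95 [ 0.53450801 -0.05995613  0.13778229] 0.01312791103074803 [0.87762808 0.92353093 1.44434124]
```

View pics/top11z.png

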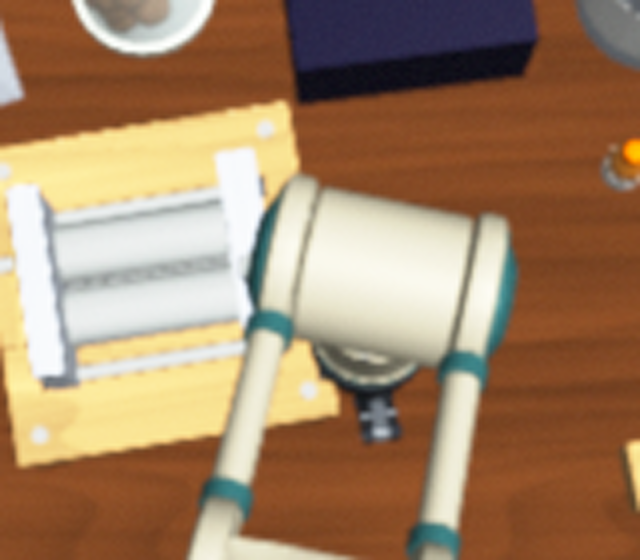

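Run:
```python
import numpy as np
t0=.483
for k in range(0,54):
    a=t0+.02*k;b=a+.02
    dl=.075*(np.cos(a)-np.cos(b));dz=.075*(np.sin(b)-np.sin(a))
    cum=(.075*(np.cos(t0)-np.cos(b)),.075*(np.sin(b)-np.sin(t0)))
    print('%.2f d[%.5f %.5f %.5f] pos %.4f %.4f %.4f'%(b-t0,dl*.992,dl*.128,dz,.5345+cum[0]*.992,-.06+cum[0]*.128,.1378+cum[1]))
```

```text
0.02 d[0.00070 0.00009 0.00132] pos 0.5352 -0.0599 0.1391
0.04 d[0.00073 0.00009 0.00131] pos 0.5359 -0.0598 0.1404
0.06 d[0.00076 0.00010 0.00129] pos 0.5367 -0.0597 0.1417
0.08 d[0.00078 0.00010 0.00128] pos 0.5375 -0.0596 0.1430
0.10 d[0.00081 0.00010 0.00126] pos 0.5383 -0.0595 0.1443
0.12 d[0.00083 0.00011 0.00124] pos 0.5391 -0.0594 0.1455
0.14 d[0.00086 0.00011 0.00123] pos 0.5400 -0.0593 0.1467
0.16 d[0.00088 0.00011 0.00121] pos 0.5408 -0.0592 0.1479
0.18 d[0.00090 0.00012 0.00119] pos 0.5418 -0.0591 0.1491
0.20 d[0.00093 0.00012 0.00117] pos 0.5427 -0.0589 0.1503
0.22 d[0.00095 0.00012 0.00115] pos 0.5436 -0.0588 0.1515
0.24 d[0.00097 0.00013 0.00113] pos 0.5446 -0.0587 0.1526
0.26 d[0.00100 0.00013 0.00111] pos 0.5456 -0.0586 0.1537
0.28 d[0.00102 0.00013 0.00109] pos 0.5466 -0.0584 0.1548
0.30 d[0.00104 0.00013 0.00107] pos 0.5477 -0.0583 0.1559
0.32 d[0.00106 0.00014 0.00105] pos 0.5487 -0.0582 0.1569
0.34 d[0.00108 0.00014 0.00103] pos 0.5498 -0.0580 0.1580
0.36 d[0.00110 0.00014 0.00101] pos 0.5509 -0.0579 0.1590
0.38 d[0.00112 0.00014 0.00099] pos 0.5520 -0.0577 0.160
[... 1331 characters left out ...]
1757
0.86 d[0.00145 0.00019 0.00035] pos 0.5836 -0.0537 0.1760
0.88 d[0.00145 0.00019 0.00032] pos 0.5850 -0.0535 0.1764
0.90 d[0.00146 0.00019 0.00029] pos 0.5865 -0.0533 0.1766
0.92 d[0.00146 0.00019 0.00027] pos 0.5880 -0.0531 0.1769
0.94 d[0.00147 0.00019 0.00024] pos 0.5894 -0.0529 0.1771
0.96 d[0.00147 0.00019 0.00021] pos 0.5909 -0.0527 0.1774
0.98 d[0.00148 0.00019 0.00018] pos 0.5924 -0.0525 0.1775
1.00 d[0.00148 0.00019 0.00015] pos 0.5939 -0.0523 0.1777
1.02 d[0.00148 0.00019 0.00012] pos 0.5953 -0.0521 0.1778
1.04 d[0.00149 0.00019 0.00009] pos 0.5968 -0.0520 0.1779
1.06 d[0.00149 0.00019 0.00006] pos 0.5983 -0.0518 0.1779
1.08 d[0.00149 0.00019 0.00003] pos 0.5998 -0.0516 0.1780
```

To 0.12 rad first (safe zone).

>>> jog_arm(targets=[[0.01, [0.0007, 0.0001, 0.0013], 0], [0.01, [0.0007, 0.0001, 0.0013], 0], [0.01, [0.0008, 0.0001, 0.0013], 0], [0.01, [0.0008, 0.0001, 0.0013], 0], [0.01, [0.0008, 0.0001, 0.0013], 0], [0.01, [0.0008, 0.0001, 0.0012], 0]])

```text
clock: 13.75
position: [0.5383, -0.0593, 0.1449]
ee_rot: [-0.531, 0.531, -0.467, 0.466]
contact_force: [-0.0, -1.6, -6.5]
width: 0.0128
```

Run:
```python
from h import *
s=manip.get_state();print(s['clock'],s['position'],s['width'],s['contact_force'])
p,d=shot('side','side12.png');a=p[110:240,240:400,::-1]
cv2.imwrite('pics/side12z.png',cv2.resize(a,None,fx=4.5,fy=4.5,interpolation=cv2.INTER_CUBIC))
```

```text
13.75 [ 0.53825381 -0.05925342  0.14489114] 0.012848313412379148 [-0.01584697 -1.59943474 -6.52739959]
```

View pics/side12z.png

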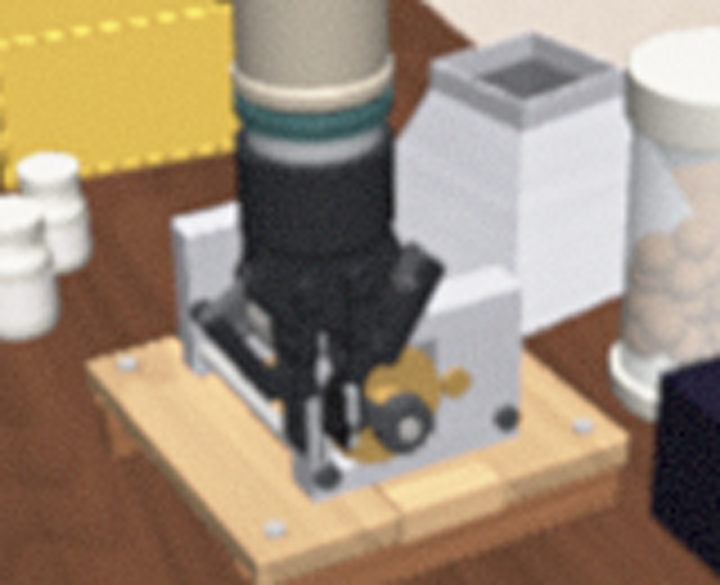

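>>> jog_arm(targets=[[0.01, [0.0009, 0.0001, 0.0012], 0], [0.01, [0.0009, 0.0001, 0.0012], 0], [0.01, [0.0009, 0.0001, 0.0012], 0]], force=25)

```text
clock: 14.18
position: [0.5408, -0.059, 0.1487]
ee_rot: [-0.531, 0.531, -0.467, 0.466]
contact_force: [-2.8, -2.2, -3.8]
width: 0.0131
```

>>> jog_arm(targets=[[0.01, [0.0007, 0.0001, 0.0009], 0], [0.01, [0.0007, 0.0001, 0.0009], 0]])

```text
clock: 14.42
position: [0.5421, -0.0588, 0.1505]
ee_rot: [-0.531, 0.532, -0.467, 0.466]
contact_force: [-2.7, -2.0, -4.2]
width: 0.0131
```

>>> jog_arm(targets=[[0.01, [0.0007, 0.0001, 0.0009], 0], [0.01, [0.0007, 0.0001, 0.0009], 0]])

```text
clock: 14.68
position: [0.5436, -0.0587, 0.1523]
ee_rot: [-0.531, 0.532, -0.467, 0.466]
contact_force: [-5.1, -2.0, -1.7]
width: 0.0132
```

>>> jog_arm(targets=[[0.01, [0.0008, 0.0001, 0.0009], 0], [0.01, [0.0008, 0.0001, 0.0009], 0]])

```text
clock: 14.92
position: [0.545, -0.0585, 0.1541]
ee_rot: [-0.531, 0.532, -0.467, 0.466]
contact_force: [-5.2, -3.2, -1.4]
width: 0.0131
```

>>> jog_arm(targets=[[0.01, [0.0008, 0.0001, 0.0008], 0], [0.01, [0.0008, 0.0001, 0.0008], 0]])

```text
clock: 15.18
position: [0.5464, -0.0583, 0.1558]
ee_rot: [-0.531, 0.532, -0.467, 0.466]
contact_force: [-4.3, -3.5, -1.5]
width: 0.0129
```

>>> jog_arm(targets=[[0.01, [0.0008, 0, 0.0008], 0], [0.01, [0.0008, 0, 0.0008], 0]])

```text
clock: 15.42
position: [0.5478, -0.0582, 0.1574]
ee_rot: [-0.531, 0.532, -0.467, 0.466]
contact_force: [-6.4, -1.6, -0.7]
width: 0.0129
```

>>> jog_arm(targets=[[0.01, [0.0008, 0, 0.0008], 0], [0.01, [0.0008, 0, 0.0008], 0]])

```text
clock: 15.68
position: [0.5494, -0.058, 0.159]
ee_rot: [-0.531, 0.532, -0.467, 0.466]
contact_force: [-5.6, -1.8, -1.0]
width: 0.0131
```

>>> jog_arm(targets=[[0.01, [0.0008, 0.0001, 0.0007], 0], [0.01, [0.0008, 0, 0.0007], 0]])

```text
clock: 15.92
position: [0.5507, -0.0578, 0.1604]
ee_rot: [-0.531, 0.532, -0.468, 0.466]
contact_force: [-6.3, -1.3, -0.6]
width: 0.0134
```

Run:
```python
from h import *
p,d=shot('side','side13.png');a=p[110:240,240:400,::-1]
cv2.imwrite('pics/side13z.png',cv2.resize(a,None,fx=4.5,fy=4.5,interpolation=cv2.INTER_CUBIC))
```

```text
(no output)
```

View pics/side13z.png

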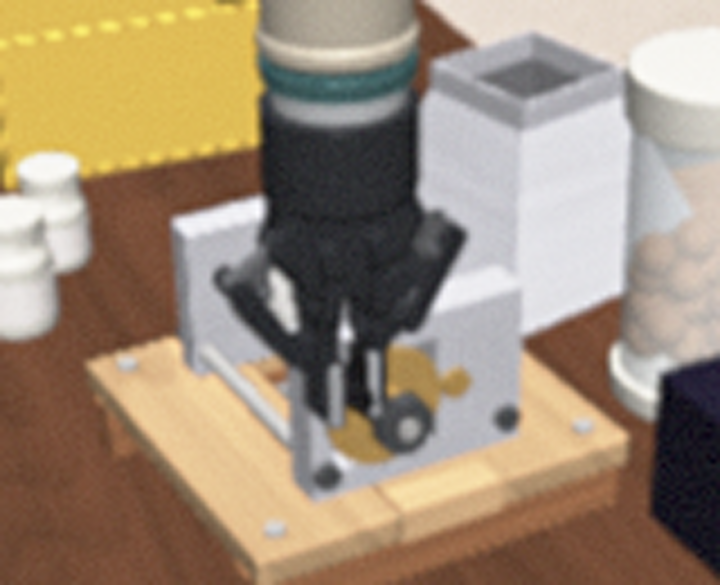

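>>> jog_arm(targets=[[0.01, [0.0008, 0.0001, 0.0007], 0], [0.01, [0.0008, 0, 0.0007], 0]])

```text
clock: 16.23
position: [0.5521, -0.0576, 0.1618]
ee_rot: [-0.531, 0.532, -0.468, 0.466]
contact_force: [-7.5, -1.7, -1.9]
width: 0.0131
```

>>> jog_arm(targets=[[0.01, [0.0009, 0.0001, 0.0007], 0], [0.01, [0.0009, 0, 0.0007], 0]])

```text
clock: 16.48
position: [0.5531, -0.0575, 0.1627]
ee_rot: [-0.53, 0.532, -0.468, 0.465]
contact_force: [-7.2, -2.2, -2.6]
width: 0.0131
```

>>> jog_arm(targets=[[0.01, [0.0009, 0.0001, 0.0006], 0], [0.01, [0.0009, 0.0001, 0.0006], 0]])

```text
clock: 16.73
position: [0.5538, -0.0574, 0.1634]
ee_rot: [-0.53, 0.533, -0.469, 0.464]
contact_force: [-9.7, -3.0, -3.1]
width: 0.0132
```

>>> jog_arm(targets=[[0.01, [-0.0009, -0.0001, -0.0006], 0], [0.01, [-0.0009, -0.0001, -0.0007], 0], [0.01, [-0.0009, 0, -0.0007], 0], [0.01, [0, 0, 0], 0]])

```text
clock: 17.23
position: [0.5533, -0.0575, 0.1628]
ee_rot: [-0.531, 0.532, -0.467, 0.466]
contact_force: [-6.8, -0.4, 1.7]
width: 0.0132
```

>>> jog_arm(targets=[[0.04, [0, 0, 0], 0], [0.04, [0, 0, 0], 0], [0.04, [0, 0, 0], 0], [0.04, [0, 0, 0.03], 0], [0.04, [0, 0, 0.05], 0], [0.04, [-0.02, -0.04, 0.03], 0], [0.04, [-0.02, -0.05, 0.03], 0], [0.04, [0, -0.05, 0], 0], [0.04, [0, 0, 0], 0]])

```text
clock: 18.35
position: [0.515, -0.2012, 0.3027]
ee_rot: [-0.53, 0.53, -0.467, 0.469]
contact_force: [-0.1, 1.2, 0.2]
width: 0.0401
```

Run:
```python
from h import *
s=manip.get_state();print(s['clock'],s['position'],s['width'],s['contact_force'])
p,d=shot('side','side14.png');a=p[110:240,240:400,::-1]
cv2.imwrite('pics/side14z.png',cv2.resize(a,None,fx=4.5,fy=4.5,interpolation=cv2.INTER_CUBIC))
p,d=shot('top','top14.png');a=p[130:270,240:400,::-1]
cv2.imwrite('pics/top14z.png',cv2.resize(a,None,fx=4.5,fy=4.5,interpolation=cv2.INTER_CUBIC))
C=cloud('top',d); print(np.round(C[192:204,298:310,2],3))
```

```text
18.35 [ 0.51502398 -0.20121036  0.30266406] 0.04006338981257633 [-0.11696044  1.19486482  0.19966863]
[[0.154 0.153 0.155 0.156 0.155 0.152 0.156 0.154 0.156 0.136 0.055 0.058]
 [0.159 0.155 0.156 0.158 0.157 0.158 0.156 0.156 0.155 0.14  0.058 0.056]
 [0.155 0.155 0.153 0.156 0.156 0.152 0.155 0.155 0.154 0.138 0.133 0.059]
 [0.153 0.152 0.153 0.154 0.18  0.176 0.158 0.153 0.154 0.141 0.138 0.056]
 [0.156 0.154 0.177 0.177 0.185 0.181 0.182 0.181 0.151 0.155 0.143 0.06 ]
 [0.159 0.155 0.183 0.183 0.179 0.178 0.185 0.178 0.18  0.154 0.143 0.117]
 [0.155 0.177 0.181 0.184 0.182 0.176 0.179 0.182 0.181 0.153 0.146 0.119]
 [0.155 0.18  0.178 0.184 0.184 0.176 0.186 0.179 0.175 0.155 0.143 0.121]
 [0.143 0.153 0.184 0.181 0.18  0.183 0.179 0.182 0.179 0.151 0.141 0.143]
 [0.145 0.149 0.178 0.18  0.181 0.178 0.183 0.179 0.16  0.158 0.141 0.142]
 [0.142 0.153 0.158 0.179 0.184 0.179 0.174 0.162 0.156 0.151 0.153 0.142]
 [0.145 0.157 0.155 0.152 0.154 0.156 0.155 0.153 0.153 0.157 0.154 0.141]]
```

View pics/side14z.png

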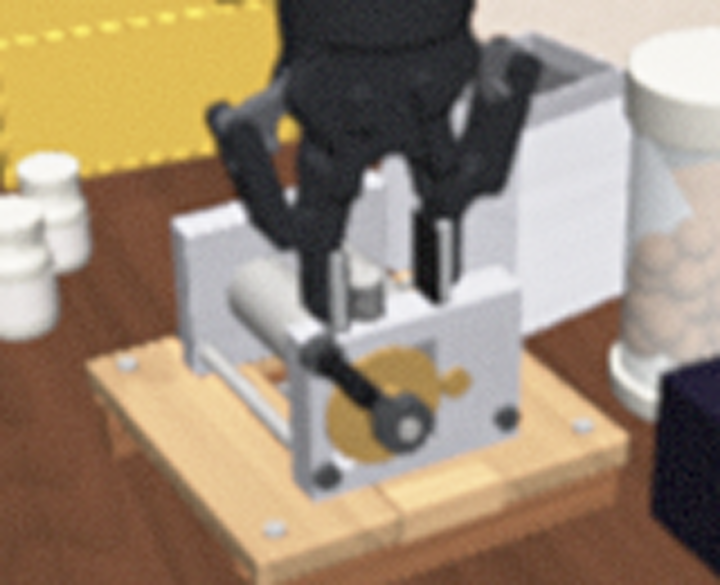

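View pics/top14z.png

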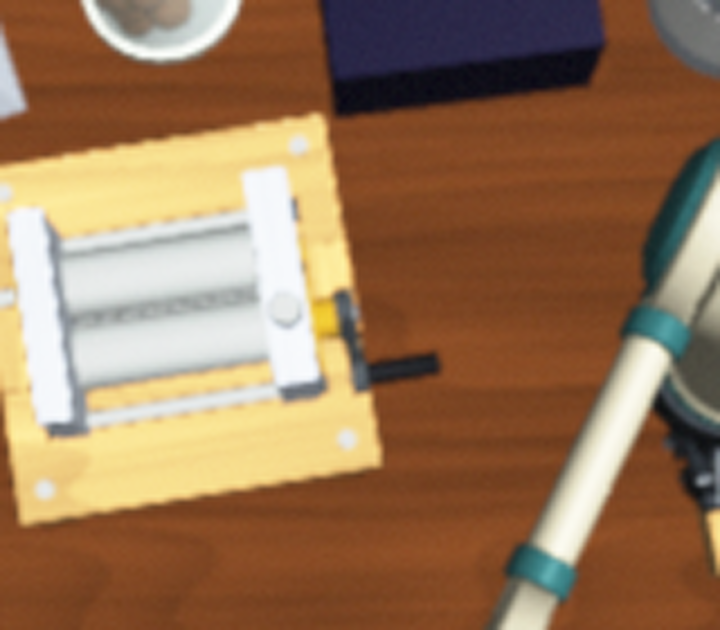

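>>> jog_arm(targets=[[0.04, [0, -0.05, 0.02], 0], [0.04, [0, -0.05, 0.02], 0], [0.04, [0, 0, 0], 0], [0.04, [0, 0, 0], 0], [0.04, [0, 0, 0], 0]])

```text
clock: 19.08
position: [0.5147, -0.2959, 0.3417]
ee_rot: [0.532, -0.531, 0.467, -0.466]
contact_force: [-0.2, 0.8, 0.2]
width: 0.0397
```

Run:
```python
from h import *
s=manip.get_state();print(s['clock'],s['position'],np.abs(s['qd']).max(),s['contact_force'])
p,d=shot('side','side15.png');a=p[110:240,240:400,::-1]
cv2.imwrite('pics/side15z.png',cv2.resize(a,None,fx=4.5,fy=4.5,interpolation=cv2.INTER_CUBIC))
p,d=shot('top','top15.png');C=cloud('top',d)
z=C[192:204,296:308]; h=z[z[...,2]>.170]; pl=z[(z[...,2]<.163)&(z[...,2]>.148)]; print(len(h),h.mean(0),np.median(h[:,2]),np.median(pl[:,2]))
```

```text
19.075 [ 0.51468037 -0.29586991  0.34167261] 0.003960583246798173 [-0.20618448  0.77123471  0.18017437]
48 [0.58818603 0.01410815 0.1809122 ] 0.18052691350907502 0.15477872641674828
```

View pics/side15z.png

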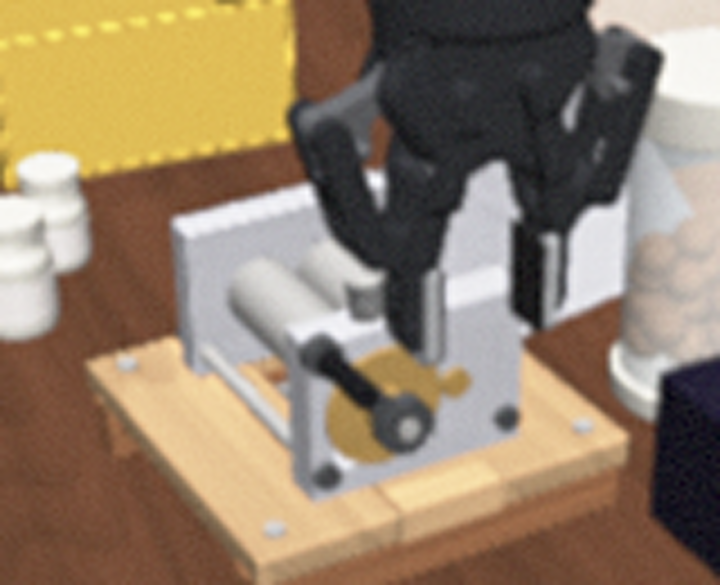

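Run:
```python
from h import *
print(sign_off())
```

```text
the job is handed in; nothing more can be done
None
```

The lock pin is home in the mill's side plate with its head down, and I've handed the job in at about 19 s of the 58 s allowed. No verdict came back.

**What I did:** I took the pin from the middle hole of the stand and lowered it into the plate's pin hole with almost no contact force. I then gripped the lever and raised it in steps of about 2 mm. When resistance rose from about 5 N to about 10 N, I took that as the end of the play after the pin had dropped. I backed off, let go and moved the arm clear.

**Last checks:**
- **Pin height:** in the top camera's depth image the head's top is 25.7 mm above the plate. The head is 26 mm high, so it rests on the plate. In the part of the side view the gripper left clear, no shank shows under the head.
- **Arm:** it is clear of everything, with under 1 N on the tool.
- **Other things:** I did not make a final measurement of the T key, thumbscrew, bottle and jar. I felt and saw no contact with them.

**Limits:**
- The gripper and arm hid the pin from both cameras while the lever was moving, so I saw the drop only afterwards.
- At the block the lever force peaked at about 10 N. Allowing for the lever's own friction, I estimate that put roughly 10 to 15 N on the pin, under the 30 N limit. I could not measure it directly.

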